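Put the swapped lids back on their own dishes

TASK

After washing up, the wooden lids of the three stoneware dishes were put on the wrong dishes and none of them closes. Put every lid on the dish of its own shape, pushed fully home with its plate flat on the rim; you can lay a lid on the cork mat while its dish is still covered. Set the lids down without dropping them, leave the dishes standing where they are and do not disturb the jar, the tin and the pepper mill.

Things in the scene. Friction and masses are not known exactly. Their poses are not given: they have to be found in the camera images.
- round_dish: Round stoneware dish, dark grey, loose, 0.9 kg, 66 mm high, rim 16 mm wide; two lugs on its x axis reach 14 mm past the rim. Origin: centre of its underside, z up. Its own lid, seated (plate on rim), has its origin 52 mm above this one; a lid standing on the rim by its plug, 66 mm. Rim diameter 128 mm, mouth diameter 96 mm. Now the square lid is on it.
- square_dish: Square stoneware dish, dark grey, loose, 0.9 kg, 66 mm high, rim 16 mm wide; two lugs on its x axis reach 14 mm past the rim. Origin: centre of its underside, z up. Its own lid, seated (plate on rim), has its origin 52 mm above this one; a lid standing on the rim by its plug, 66 mm. x, y along its sides. 136 mm square at the rim, mouth 104 mm square with round corners. Now the oblong lid is on it.
- oblong_dish: Oblong stoneware dish, dark grey, loose, 0.9 kg, 66 mm high, rim 16 mm wide; two lugs on its x axis reach 14 mm past the rim. Origin: centre of its underside, z up. Its own lid, seated (plate on rim), has its origin 52 mm above this one; a lid standing on the rim by its plug, 66 mm. x along its length. 172 x 96 mm at the rim, mouth 140 x 64 mm (x, y) with rounded ends. Now the round lid is on it.
- round_lid: Round light wood lid: tapered plug 14 mm deep (4 mm narrower per side at its foot) under a 12 mm plate; on top a dark straight bar handle along x, 72 mm long, 14 mm wide, on two posts. Origin: centre of the plug's underside, z up; plate z 14-26 mm, bar z 36-54 mm. Plate diameter 112 mm, plug 90 mm at its top, 3 mm clear per side in the round dish's mouth. 0.16 kg.
- square_lid: Square light wood lid: tapered plug 14 mm deep (4 mm narrower per side at its foot) under a 12 mm plate; on top a dark straight bar handle along x, 72 mm long, 14 mm wide, on two posts. Origin: centre of the plug's underside, z up; plate z 14-26 mm, bar z 36-54 mm. Plate 120 mm square (sides along x, y), plug 98 mm at its top, 3 mm clear per side in its dish, at any quarter turn. 0.2 kg.
- oblong_lid: Oblong light wood lid: tapered plug 14 mm deep (4 mm narrower per side at its foot) under a 12 mm plate; on top a dark straight bar handle along x, 72 mm long, 14 mm wide, on two posts. Origin: centre of the plug's underside, z up; plate z 14-26 mm, bar z 36-54 mm. Plate 156 x 80 mm (x, y), plug 134 x 58 mm at its top, 3 mm clear per side in its dish, either way round. 0.2 kg.
- cork_mat: Round cork mat lying on the worktop, empty, fixed, 140 mm diameter, 8 mm thick: a free place for a lid. Origin: centre of its underside.
- glass_jar: Bystander: glass jar with a dark lid, 70 mm diameter, 86 mm high, loose. Origin: centre of its underside.
- small_tin: Bystander: small food tin, 57 mm diameter, 72 mm high, loose. Origin: centre of its underside.
- pepper_mill: Bystander: glass pepper mill with a black head, 49 mm diameter, 153 mm high, loose. Origin: centre of its underside.

How it is judged (in metres and radians):
At the end, for the whole second after the job is handed in: Each lid sits in the dish of its own shape: centred within 8 mm, its plate on the rim (lid origin 49.5 to 54.5 mm above the dish's origin) and parallel to it within 0.05 rad; every dish stands upright within 30 mm of where it began; lids and dishes are at rest (horizontal distance between round_lid and round_dish below 0.008 m and z of round_lid in the frame of round_dish between 0.0495 and 0.0545 m and angle between the z axis of round_lid and the z axis of round_dish, either way round below 0.05 rad and angle between each of round_dish, square_dish, oblong_dish's own z axis and vertical below 0.05 rad and linear speed of each of round_lid, round_dish, square_lid, square_dish, oblong_lid, oblong_dish below 0.02 m/s and angular speed of each of round_lid, square_lid, oblong_lid below 0.2 rad/s and distance of each of round_dish, square_dish, oblong_dish from where it was at the start of the episode below 0.03 m and horizontal distance between square_lid and square_dish below 0.008 m and z of square_lid in the frame of square_dish between 0.0495 and 0.0545 m and angle between the z axis of square_lid and the z axis of square_dish, either way round below 0.05 rad and horizontal distance between oblong_lid and oblong_dish below 0.008 m and z of oblong_lid in the frame of oblong_dish between 0.0495 and 0.0545 m and angle between the z axis of oblong_lid and the z axis of oblong_dish, either way round below 0.05 rad); the robot touches nothing.
It fails at once if the glass jar is shoved or knocked over (moved more than 30 mm or tilted more than 0.4 rad) (distance of glass_jar from where it was at the start of the episode above 0.03 m or angle between glass_jar's own z axis and vertical above 0.4 rad).
It fails at once if the tin is shoved or knocked over (moved more than 30 mm or tilted more than 0.4 rad) (distance of small_tin from where it was at the start of the episode above 0.03 m or angle between small_tin's own z axis and vertical above 0.4 rad).
It fails at once if the pepper mill is shoved or knocked over (moved more than 30 mm or tilted more than 0.4 rad) (distance of pepper_mill from where it was at the start of the episode above 0.03 m or angle between pepper_mill's own z axis and vertical above 0.4 rad).
It fails at once if a lid is dropped or thrown (free of the fingers and faster than 0.6 m/s, a fall of about 2 cm) ((linear speed of round_lid above 0.6 m/s and contact force between the fingers and round_lid below 0.01 N) or (linear speed of square_lid above 0.6 m/s and contact force between the fingers and square_lid below 0.01 N) or (linear speed of oblong_lid above 0.6 m/s and contact force between the fingers and oblong_lid below 0.01 N)).
It also fails if it takes over 120 s, if anything falls off the work surface, if the arm or the gripper's body presses on something with over 40 N, if the wrist force passes 120 N, or if a joint passes its speed limit or range.

ROBOT

A 7-joint arm with a two-finger parallel gripper is mounted at the origin on a cart in front of the work surface, level with it; the furniture and walls round the work are solid. World frame = base frame: x ahead of the robot, y to its left, z up, the work surface at z = 0. Lengths are in mm, angles in rad, forces in N, time in s.
With the tool pointing down it reaches from about 425 to 1025 mm from the base axis. Payload 9.4 kg.
Tool frame: the origin (TCP) lies at the very end of the fingers, on their centre line; the grasp point (between the pads) lies 19 mm behind it; z points along the fingers, y is the line along which they close (so a half turn about z gives the same grasp; the last joint's range is limited). The gripper opens to 85 mm and grips with 20 to 120 N. Pads are 22 mm wide; open, the fingers measure 114 mm over their backs; the gripper's body (76 mm by 85 mm) begins 54 mm behind the grasp point. The pads swing forward as they close: fully open they stand 13 mm farther back than shut.
Start: joints at [1.127, 0.599, -0.003, 1.599, 0.002, 0.943, -0.08], TCP at [259.998, -676.776, 231.275] pointing down, gripper open.
Joint ranges: [-2.57, 2.57], [-0.35, 1.97], [-1.29, 1.29], [0.11, 2.56], [-1.05, 4.19], [0.11, 1.86], [-2.63, 2.63]. Speed limits (rad/s): [2.22, 2.22, 3.01, 3.01, 3.14, 3.14, 3.14].

INTERFACE

Orientations are given as a unit quaternion [x, y, z, w].
In Python, from bench import robot, optics gives the robot as it stands.
- The arm moves only by the tool drive_tool, never from a script. Its argument "commands" is a list of rows, each an object of numbers: "tx", "ty", "tz": the shift along the tool's x, y, z in m; "rx", "ry", "rz": the turn, a rotation vector about the tool's x, y, z in rad. A call has 1 to 10 rows; each row shifts and turns the commanded pose from where the row before left it, along the tool's axes as they then stand; what a row does not reach is not made up. A row lasts 1/8 s, in which the tool goes at most 62.5 mm and 10.7 degrees, less where a joint would pass 70% of its speed; a pose out of reach is approached as far as the arm can. A call is refused whole if a number of a shift passes 0.0625 or a number of a turn 0.188, either way. A call with a gripper value outside its range is refused whole. "fingers" is the finger opening in m, from 0 to 0.0854, set as the call begins (left out, the last holds). The fingers move at their own pace and stop on an object; the grip force is fixed at half the most. Time passes only in rows, so rows that do not move let the fingers close. It gives the time, the measured TCP pose, the force, the opening and the grip force at its end, in the units of the state.
- robot.sense(): the state, without advancing time (a new reading comes with each control period).
- optics.grab_frame(name): name is "side" or "top"; returns a dict with "img" (384x512x3 uint8, red, green, blue), "z_map" (384x512 float32, mm along the optical axis (not along the pixel's ray), 0 where there is no reading), "K" (3x3 intrinsics, pixels), "R" (3x3) and "t" (3): a world point X has camera coordinates R X + t. Camera axes: x right, y down, z forward; pixel columns grow to the right and rows downward; lengths in mm; the calibration is good to about 2 mm. A picture is of the moment at which its call begins.
- robot.close_job(): hands the job in; it is judged then, once.
The state is a dict: "t": time; "joints": joint angles; "qvel": joint speeds; "joint_torque": joint torques, N m; "eef_pos": TCP position; "ee_rot": TCP orientation; "contact_force": force on the tool from outside, world axes, zero at the start; "ft_torque": the same for the moment, N m; "finger_gap": finger opening in mm; "grasp_force": force on a finger pad.
Only numpy, scipy, OpenCV 4.12 (cv2) and the standard library are available. Lean on these libraries where they do the work, as an engineer would, in place of code of your own. Each camera call takes 0.05 s, during which the arm holds its last target. There are 200 camera calls.

## Working session

There is one attempt and no reset: what is moved stays moved. The work goes in short steps, Python scripts to look and compute and a tool call to move; the robot and the scene stay as the last step left them, time stands still between calls to the robot, and variables do not carry over. Pictures are saved under pics/ and viewed, at most 14 in all, crops included, and the job is handed in when it is done.

Besides the shell and the picture viewer there is one more tool, called after "Request:" as name([rows], argument=value, ...), one row to a line, values as JSON. drive_tool: Moves the arm, as the interface text tells. Its arguments: {"type":"object","properties":{"commands":{"type":"array","items":{"type":"object","properties":{"tx":{"type":"number"},"ty":{"type":"number"},"tz":{"type":"number"},"rx":{"type":"number"},"ry":{"type":"number"},"rz":{"type":"number"}}}},"fingers":{"type":"number"}},"required":["commands"]}

```bash
mkdir -p pics; ls; python3 - <<'E'
from bench import robot, optics
import cv2, numpy as np
print(robot.sense())
for n in ("top","side"):
    f=optics.grab_frame(n); cv2.imwrite(f"pics/{n}0.png",f["img"][:,:,::-1]); np.savez(f"{n}0.npz",**f)
    print(n,f["K"].tolist(),f["R"].tolist(),f["t"].tolist(),f["z_map"].min(),f["z_map"].max(),(f["z_map"]==0).mean())
E
```

```text
pics
{'t': 0.0, 'joints': array([ 1.1273184 ,  0.60016052, -0.00252952,  1.600139  ,  0.00176615,
        0.94289805, -0.0797799 ]), 'qvel': array([-0.0008544 ,  0.00086848, -0.00100394,  0.00084117, -0.00025491,
       -0.00107023,  0.00172565]), 'joint_torque': array([-1.51546152e-03, -7.76458955e+01,  1.56470440e+00, -2.58009857e+01,
        1.23619311e-02,  8.87657865e-03,  2.05522247e-05]), 'eef_pos': array([ 259.80435053, -676.33742002,  230.38831848]), 'ee_rot': array([ 9.83226683e-01,  1.82385984e-01, -2.08003537e-04, -7.73873952e-04]), 'contact_force': array([ 0.12685058,  0.01850361, -0.44715836]), 'ft_torque': array([ 0.03381388, -0.00974632, -0.02287434]), 'grasp_force': 0.0, 'finger_gap': 85.91071207345998}
top [[448.1607141920878, 0.0, 251.8595111963315], [0.0, 448.1607141920878, 197.79286358129588], [0.0, 0.0, 1.0]] [[0.005235626766350172, -0.9998140233939474, -0.018560895376308395], [-0.9843331275462939, -0.001881503647308573, -0.17630868940286704], [0.17624097771884656, 0.01919319068919898, -0.9841599154628646]] [75.55302151257614, 535.2062676372568, 1067.6087437391573] 0.0 2282.7827 0.0041656494140625
side [[436.27725289122407, 0.0, 257.8841893146238], [0.0, 436.27725289122407, 186.62126888985284], [0.0, 0.0, 1.0]] [[-0.8326279447411649, -0.5538306273952984, 0.0015302924667549406], [-0.33659678430978707, 0.5038408884808273, -0.7955167904495549], [0.4398105392420859, -0.662884601762464, -0.605929611685883]] [487.2893883816002, 197.67920910700386, 1161.8144140826778] 0.0 3999.7158 0.010355631510416666
```

View pics/top0.png

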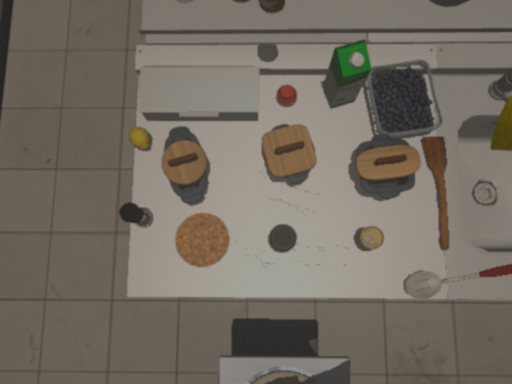

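View pics/side0.png

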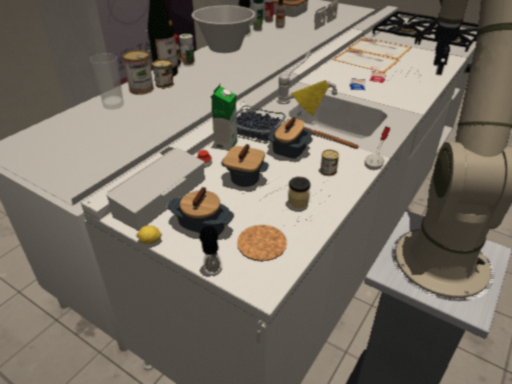

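Top view: round lid on the oblong dish at about (185,163), square lid on the round dish at (289,150), oblong lid on the square dish at (388,163). The mat is at (202,239), the mill at (132,212), the jar at (283,238) and the tin at (371,237). The side view shows the same layout.

```bash
cat > h.py <<'E'
import numpy as np, cv2
from bench import robot, optics
def ray(f,uv,z):
    uv=np.atleast_2d(np.asarray(uv,float)); d=np.c_[uv,np.ones(len(uv))]@np.linalg.inv(f["K"]).T@f["R"]
    c=-f["R"].T@f["t"]; return c+d*((z-c[2])/d[:,2])[:,None]
def cloud(f):
    v,u=np.mgrid[:384,:512]; z=f["z_map"]
    p=np.stack([u,v,np.ones_like(u)],-1)@np.linalg.inv(f["K"]).T*z[...,None]
    return (p-f["t"])@f["R"]
def load(n): return dict(np.load(n))
def grab(n,tag):
    f=optics.grab_frame(n); np.savez(tag+".npz",**f); return f
def rect(P): # min area rect of xy
    (c,s,a)=cv2.minAreaRect(P[:,:2].astype(np.float32)); return np.round([*c,*s,a],1)
E
python3 - <<'E'
from h import *
for n in ("top","side"):
    f=load(n+"0.npz"); W=cloud(f); hsv=cv2.cvtColor(f["img"],cv2.COLOR_RGB2HSV)
    im=cv2.resize(f["img"][100:280,110:460] if n=="top" else f["img"][80:290,90:440],None,fx=2.25,fy=2.25,interpolation=cv2.INTER_CUBIC); im=cv2.convertScaleAbs(im,alpha=1.8); cv2.imwrite(f"pics/{n}0c.png",im[:,:,::-1])
    m=(hsv[...,0]>5)&(hsv[...,0]<25)&(hsv[...,1]>90)&(hsv[...,2]>60)
    k,l,s,c=cv2.connectedComponentsWithStats(m.astype(np.uint8))
    for i in range(1,k):
        if s[i,4]>80:
            P=W[l==i]; P=P[np.isfinite(P).all(1)]
            print(n,c[i].round(1),s[i,4],"med",np.median(P,0).round(1),"z pct",np.percentile(P[:,2],[5,25,50,75,95]).round(1))
    # planar table check
    print("table z", np.median(W[250:290,150:190,2]) if n=="top" else "")
E
```

```text
top [500.4 133. ] 285 med [ 700.9 -559.6   29.5] z pct [ 4.7 18.  29.5 42.1 54.9]
top [288.5 150.4] 2080 med [642.2 -11.2  91.8] z pct [ 88.4  90.4  91.8  93.4 118.7]
top [139.4 137.9] 349 med [691.3 368.3  43. ] z pct [27.8 36.6 43.  47.4 51.2]
top [438.3 179.4] 1253 med [ 619.5 -403.5    9.4] z pct [ 4.3  7.2  9.4 12.2 15.8]
top [183.9 161.9] 1483 med [612.7 242.   91.7] z pct [ 87.8  90.   91.7  93.3 119.2]
top [387.4 162.2] 1787 med [ 613.  -248.1   92.2] z pct [ 88.6  90.7  92.2  93.9 119.8]
top [201.7 239.5] 2183 med [433.1 205.2   7.5] z pct [ 3.9  6.1  7.5  9.  11.2]
top [372.1 236.8] 295 med [ 439.1 -213.5   68.9] z pct [65.6 67.6 68.9 70.3 72.4]
table z -0.35452913416820026
side [293.3   2.2] 104 med [ 947.  -823.7  343. ] z pct [336.8 340.1 343.  344.4 346.4]
side [280.1  13.1] 90 med [ 898.6 -634.2  347.2] z pct [326.7 337.1 347.2 363.8 374.4]
side [353.8  48.1] 115 med [  857.9 -1343.4     1.8] z pct [-1.9 -0.3  1.8  3.5  6.1]
side [393.7  61.7] 91 med [  589.7 -1288.9     2. ] z pct [-2.9 -0.5  2.   4.6 16. ]
side [135.9  56.2] 264 med [945.3 103.6 393.2] z pct [381.6 3
[... 170 characters left out ...]
6  36.9  60.4  86.5 115.8]
side [142.4  90.4] 84 med [918.6 119.8 295.1] z pct [289.  292.5 295.1 299.1 302.3]
side [301.1 132.3] 637 med [ 597.5 -254.3   90.1] z pct [  7.2  15.1  90.1  92.4 116.2]
side [243.6 158.5] 778 med [636.6   5.8  91.4] z pct [ 83.3  90.   91.4  92.8 117.1]
side [329.9 154.5] 109 med [ 436.1 -207.3   68.2] z pct [65.3 66.9 68.2 69.3 71.4]
side [199.5 203.9] 809 med [607.2 258.   91.4] z pct [ 85.3  90.1  91.4  92.6 118.9]
side [297.9 198.6] 281 med [419.1  33.5  48.3] z pct [19.5 32.3 48.3 57.8 68.7]
side [148.4 234.3] 347 med [687.  384.2  38.1] z pct [14.3 28.9 38.1 45.8 50.1]
side [261.6 242.4] 1374 med [431.3 213.5   7.3] z pct [ 4.4  6.2  7.3  8.4 10.2]
table z
```

View pics/top0c.png

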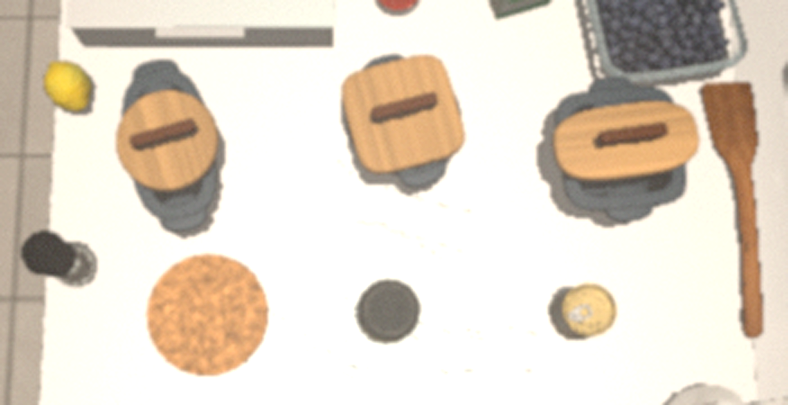

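```bash
cat >> h.py <<'E'
def pca(P):
    Q=P[:,:2]; c=Q.mean(0); w,v=np.linalg.eigh(np.cov((Q-c).T)); a=np.arctan2(v[1,1],v[0,1])
    return c,((a+np.pi/2)%np.pi)-np.pi/2,np.sqrt(w)
def lidpose(f,xy,z0,r=95):
    """plate via wood mask ray-cast on plate top; bar via brown mask ray-cast on bar top. z0: lid origin z"""
    W=cloud(f); hsv=cv2.cvtColor(f["img"],cv2.COLOR_RGB2HSV)
    near=np.hypot(W[...,0]-xy[0],W[...,1]-xy[1])<r
    pl=near&(abs(W[...,2]-z0-26)<12)
    bar=near&(W[...,2]>z0+46)
    vs,us=np.nonzero(pl|bar); Pp=ray(f,np.c_[us,vs],z0+26)
    hullm=np.zeros(pl.shape,np.uint8)
    vs,us=np.nonzero(pl); h=cv2.convexHull(np.c_[us,vs].astype(np.int32)); 
    H=ray(f,h[:,0],z0+26); cH=cv2.moments(H[:,:2].astype(np.float32)); c=np.array([cH["m10"],cH["m01"]])/cH["m00"]
    vs,us=np.nonzero(bar); B=ray(f,np.c_[us,vs],z0+54); 
    return dict(plate=c.round(1),rect=rect(H),bar=pca(B)[0].round(1),yaw=round(pca(B)[1],3),sd=pca(B)[2].round(1),barrect=rect(B),n=len(B))
E
python3 - <<'E'
from h import *
for n in ("top","side"):
    f=load(n+"0.npz"); W=cloud(f); hsv=cv2.cvtColor(f["img"],cv2.COLOR_RGB2HSV)
    for k,xy in dict(round=(612,245),square=(641,-9),oblong=(610,-249)).items():
        print(n,k,lidpose(f,xy,66))
        D=(hsv[...,1]<110)&(hsv[...,2]<110)&(W[...,2]>56)&(W[...,2]<76)&(np.hypot(W[...,0]-xy[0],W[...,1]-xy[1])<130)
        vs,us=np.nonzero(D); P=ray(f,np.c_[us,vs],66)
        print("   dish rim: n",len(P),"rect",rect(P),"pca",pca(P))
    m=(hsv[...,0]>5)&(hsv[...,0]<25)&(hsv[...,1]>90)&(hsv[...,2]>60)&(abs(W[...,2]-8)<8)&(np.hypot(W[...,0]-433,W[...,1]-207)<90)
    vs,us=np.nonzero(m);P=ray(f,np.c_[us,vs],8);print("mat",P.mean(0).round(1),rect(P))
E
```

```text
top round {'plate': array([616.1, 243.3]), 'rect': array([6.157e+02, 2.435e+02, 1.103e+02, 1.103e+02, 1.000e-01]), 'bar': array([616.4, 243.4]), 'yaw': np.float64(-1.288), 'sd': array([ 4.3, 20.6]), 'barrect': array([616.3, 243.4,  15.2,  71.7,  16.1]), 'n': 183}
   dish rim: n 866 rect [617.8 244.  197.7  92.   11.4] pca (array([610.94550226, 242.53358147]), np.float64(0.21272128709175275), array([23.23877242, 72.75728739]))
top square {'plate': array([645.8, -11. ]), 'rect': array([645.6, -11.2, 120.5, 119.9,  14.8]), 'bar': array([645.8, -11. ]), 'yaw': np.float64(-1.306), 'sd': array([ 4.2, 20.4]), 'barrect': array([645.5, -11. ,  15.4,  71. ,  15.2]), 'n': 178}
   dish rim: n 226 rect [645.3 -14.1 143.1 111.5  50.8] pca (array([609.68299897, -24.20120441]), np.float64(0.34567156067748517), array([19.4408039, 52.7586878]))
top oblong {'plate': array([ 615.7, -249.2]), 'rect': array([ 615.7, -249.4,   80.2,  156.7,    8.4]), 'bar': array([ 615.8, -249.1]), 'yaw': np.float64(-1.419), 'sd': array([ 4.2, 20.6]), 'barrect': array([ 615.8, -248.6,   14.6,   72.2,    8. ]), 'n': 184}
  
[... 853 characters left out ...]
([641.7,  -1. ,  16.1,  80.2,  15.5]), 'n': 71}
   dish rim: n 187 rect [614.9  10.8 130.7  60.5  50.3] pca (array([607.19753639,  12.08831278]), np.float64(0.9014106050204607), array([14.82851737, 41.08980076]))
side oblong {'plate': array([ 611.9, -237.6]), 'rect': array([ 612.5, -240.4,   82.9,  165.5,    7.9]), 'bar': array([ 613. , -240.9]), 'yaw': np.float64(-1.398), 'sd': array([ 4.8, 21.9]), 'barrect': array([ 613.1, -241.8,   16.7,   76.8,    8.5]), 'n': 50}
   dish rim: n 328 rect [ 612.6 -238.9  163.4  139.9   14.8] pca (array([ 598.63623457, -229.66171995]), np.float64(0.36998991394056224), array([38.25754094, 53.63608575]))
mat [431.3 213.1   8. ] [431.3 210.6 132.9 137.3  35.7]
```

Request:
drive_tool([
  {"tx": 0.0368, "ty": -0.0406},
  {"tx": 0.0368, "ty": -0.0406},
  {"tx": 0.0368, "ty": -0.0406},
  {"tx": 0.0368, "ty": -0.0406},
  {"tx": 0.0368, "ty": -0.0406},
  {"tx": 0.0368, "ty": -0.0406},
  {"tx": 0.0368, "ty": -0.0406},
  {"tx": 0.0368, "ty": -0.0406},
  {"tx": 0.0368, "ty": -0.0406},
], fingers=0.05)

```text
invalid input
```

Request:
drive_tool([
  {"tx": 0.0368, "ty": -0.0406},
  {"tx": 0.0368, "ty": -0.0406},
  {"tx": 0.0368, "ty": -0.0406},
  {"tx": 0.0368, "ty": -0.0406},
  {"tx": 0.0368, "ty": -0.0406},
  {"tx": 0.0368, "ty": -0.0406},
  {"tx": 0.0368, "ty": -0.0406},
  {"tx": 0.0368, "ty": -0.0406},
  {"tx": 0.0368, "ty": -0.0406},
])

```text
invalid input
```

Request:
drive_tool([
  {"rz": -0.18},
  {"rz": -0.18},
  {"rz": -0.18},
  {"rz": -0.18},
  {"rz": -0.18},
  {"rz": -0.18},
  {"rz": -0.18},
  {"rz": -0.18},
  {"rz": -0.047},
  {},
])

```text
invalid input
```

Request:
drive_tool([
  {"tx": 0.0368, "ty": -0.0406, "tz": 0, "rx": 0, "ry": 0, "rz": 0},
], fingers=0.05)

```text
t: 0.22
eef_pos: [277.2, -627.9, 230.2]
ee_rot: [0.984, 0.18, -0.001, 0.0]
contact_force: [0.9, 0.8, -0.4]
finger_gap: 69.8
grasp_force: 0.0
```

Request:
drive_tool([
  {"tx": 0.0368, "ty": -0.0406, "tz": 0, "rx": 0, "ry": 0, "rz": 0},
  {"tx": 0.0368, "ty": -0.0406, "tz": 0, "rx": 0, "ry": 0, "rz": 0},
  {"tx": 0.0368, "ty": -0.0406, "tz": 0, "rx": 0, "ry": 0, "rz": 0},
  {"tx": 0.0368, "ty": -0.0406, "tz": 0, "rx": 0, "ry": 0, "rz": 0},
  {"tx": 0.0368, "ty": -0.0406, "tz": 0, "rx": 0, "ry": 0, "rz": 0},
  {"tx": 0.0368, "ty": -0.0406, "tz": 0, "rx": 0, "ry": 0, "rz": 0},
  {"tx": 0.0368, "ty": -0.0406, "tz": 0, "rx": 0, "ry": 0, "rz": 0},
  {"tx": 0.0368, "ty": -0.0406, "tz": 0, "rx": 0, "ry": 0, "rz": 0},
  {"tx": 0.0368, "ty": -0.0406, "tz": 0, "rx": 0, "ry": 0, "rz": 0},
])

```text
t: 1.35
eef_pos: [458.2, -164.1, 231.2]
ee_rot: [0.983, 0.182, -0.0, 0.0]
contact_force: [0.4, -0.1, 0.6]
finger_gap: 50.2
grasp_force: 0.0
```

Request:
drive_tool([
  {"tx": 0.0368, "ty": -0.0406, "tz": 0, "rx": 0, "ry": 0, "rz": 0},
  {"tx": 0.0368, "ty": -0.0406, "tz": 0, "rx": 0, "ry": 0, "rz": 0},
  {"tx": 0.0368, "ty": -0.0406, "tz": 0, "rx": 0, "ry": 0, "rz": 0},
  {"tx": 0.0368, "ty": -0.0406, "tz": 0, "rx": 0, "ry": 0, "rz": 0},
  {"tx": 0.0368, "ty": -0.0406, "tz": 0, "rx": 0, "ry": 0, "rz": 0},
  {"tx": 0.0368, "ty": -0.0406, "tz": 0, "rx": 0, "ry": 0, "rz": 0},
  {"tx": 0.0368, "ty": -0.0406, "tz": 0, "rx": 0, "ry": 0, "rz": 0},
  {"tx": 0.0368, "ty": -0.0406, "tz": 0, "rx": 0, "ry": 0, "rz": 0},
])

```text
t: 2.35
eef_pos: [616.5, 244.6, 230.9]
ee_rot: [0.983, 0.182, -0.0, 0.0]
contact_force: [0.9, 0.0, 0.1]
finger_gap: 50.3
grasp_force: 0.0
```

Request:
drive_tool([
  {"tx": 0, "ty": 0, "tz": 0, "rx": 0, "ry": 0, "rz": -0.18},
  {"tx": 0, "ty": 0, "tz": 0, "rx": 0, "ry": 0, "rz": -0.18},
  {"tx": 0, "ty": 0, "tz": 0, "rx": 0, "ry": 0, "rz": -0.18},
  {"tx": 0, "ty": 0, "tz": 0, "rx": 0, "ry": 0, "rz": -0.18},
  {"tx": 0, "ty": 0, "tz": 0, "rx": 0, "ry": 0, "rz": -0.18},
  {"tx": 0, "ty": 0, "tz": 0, "rx": 0, "ry": 0, "rz": -0.18},
  {"tx": 0, "ty": 0, "tz": 0, "rx": 0, "ry": 0, "rz": -0.18},
  {"tx": 0, "ty": 0, "tz": 0, "rx": 0, "ry": 0, "rz": -0.18},
  {"tx": 0, "ty": 0, "tz": 0, "rx": 0, "ry": 0, "rz": -0.05},
  {"tx": 0, "ty": 0, "tz": 0, "rx": 0, "ry": 0, "rz": 0},
])

```text
t: 3.6
eef_pos: [616.2, 242.6, 230.8]
ee_rot: [0.599, 0.8, -0.0, -0.0]
contact_force: [-1.2, 0.5, 0.1]
finger_gap: 49.8
grasp_force: 0.0
```

```bash
python3 - <<'E'
from h import *
a=[]
for n in ("top","side"):
    f=grab(n,n+"1")
    p=np.array([616.2,242.6,230.8]); q=f["K"]@(f["R"]@p+f["t"]); q=q[:2]/q[2]; print(n,q.round(1))
    u,v=q.astype(int); u=max(u,90); im=f["img"][max(v-80,0):max(v-80,0)+180,u-90:u+90].copy(); im=cv2.resize(im,(540,540),interpolation=cv2.INTER_CUBIC)[:,:390] if 0 else cv2.resize(im,(390,390),interpolation=cv2.INTER_CUBIC)
    print((u-90,max(v-80,0)),390/180); a.append(cv2.convertScaleAbs(im,alpha=1.6))
cv2.imwrite("pics/g1.png",np.hstack(a)[:,:,::-1])
E
```

```text
top [172.9 144.9]
(np.int64(82), np.int64(64)) 2.1666666666666665
side [196.3 159.2]
(np.int64(106), np.int64(79)) 2.1666666666666665
```

View pics/g1.png

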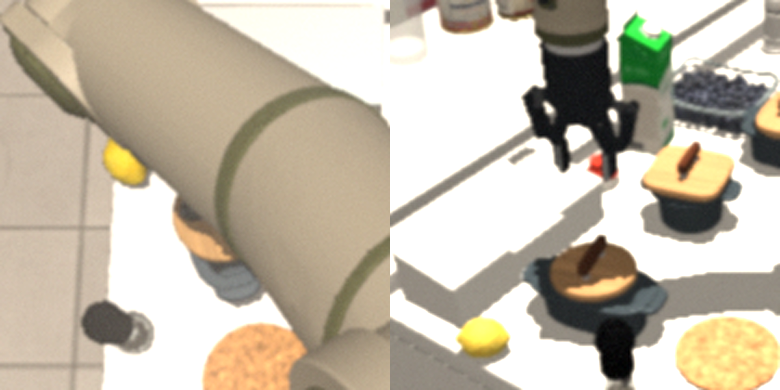

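The left crop (top) shows the arm hiding the lid. The right crop (side) shows the fingertips at about side pixel (196.5,158.4), against a prediction of (196.3,159.2). Next I measure the finger points in both clouds to see which camera is biased.

```bash
python3 - <<'E'
from h import *
from scipy.ndimage import label
th=1.857; X=np.array([np.cos(th),np.sin(th)]);Y=np.array([np.sin(th),-np.cos(th)])
f=load("side1.npz"); W=cloud(f)
m=(np.hypot(W[...,0]-616,W[...,1]-243)<80)&(W[...,2]>215)&(W[...,2]<330)
d=W[m]-[616.2,242.6,230.8]
lx=d[:,:2]@X; ly=d[:,:2]@Y
for a,b in((-16,0),(0,15),(15,30),(30,50)):
    s=(d[:,2]>a)&(d[:,2]<=b)
    for g in (1,-1):
        k=s&(ly*g>0); 
        if k.sum(): print((a,b),g,k.sum(),"lx",np.percentile(lx[k],[5,50,95]).round(1),"ly",np.percentile(ly[k],[5,50,95]).round(1))
c=-f["R"].T@f["t"]; print("side cam",c, "view dir in tool", ((np.array([616,243])-c[:2])@X,(np.array([616,243])-c[:2])@Y))
for p in ((616.3,243.4,120),(612.4,251.8,120)):
    q=f["K"]@(f["R"]@np.array(p)+f["t"]); print((q[:2]/q[2]).round(1))
vs,us=np.nonzero(m&(W[...,2]<245)); print(us.min(),us.max(),vs.min(),vs.max())
for p in Y*25-X*11,Y*25+X*11,-Y*25+X*11,-Y*25-X*11, Y*38-X*11,-Y*38-X*11:
    q=f["K"]@(f["R"]@np.array([616.2+p[0],242.6+p[1],230.8+5])+f["t"]); print((q[:2]/q[2]).round(1))
E
```

```text
(0, 15) 1 27 lx [-5.7  6.2 12.8] ly [23.5 25.6 35.3]
(0, 15) -1 17 lx [-2.6  9.3 14.4] ly [-37.6 -32.  -28.6]
(15, 30) 1 39 lx [-9.   8.7 13.7] ly [23.3 25.6 36.6]
(15, 30) -1 43 lx [-2.7  8.9 13.7] ly [-39.1 -33.9 -24.5]
(30, 50) 1 57 lx [-8.2  7.7 14.3] ly [24.7 27.7 39. ]
(30, 50) -1 43 lx [-1.2 11.1 13.6] ly [-49.  -35.5 -26.6]
side cam [-38.7092759  940.42580454 860.48919146] view dir in tool (np.float64(-853.8888163411834), np.float64(431.1854335689293))
[199.5 193. ]
[198.6 195. ]
181 210 152 162
[189.1 153.8]
[185.5 158.3]
[203.4 161.5]
[206.7 157. ]
[184.5 153. ]
[211.4 157.8]
```

Request:
drive_tool([
  {"tx": 0, "ty": 0, "tz": 0.04, "rx": 0, "ry": 0, "rz": 0},
  {"tx": 0, "ty": 0, "tz": 0.04, "rx": 0, "ry": 0, "rz": 0},
  {"tx": 0, "ty": 0, "tz": 0.025, "rx": 0, "ry": 0, "rz": 0},
  {"tx": 0, "ty": 0, "tz": 0.015, "rx": 0, "ry": 0, "rz": 0},
  {"tx": 0, "ty": 0, "tz": 0.012, "rx": 0, "ry": 0, "rz": 0},
  {"tx": 0, "ty": 0, "tz": 0, "rx": 0, "ry": 0, "rz": 0},
])

```text
t: 4.45
eef_pos: [616.1, 243.0, 98.9]
ee_rot: [0.599, 0.801, -0.0, -0.0]
contact_force: [-0.1, -0.5, -0.7]
finger_gap: 50.3
grasp_force: 0.0
```

Request:
drive_tool([
  {"tx": 0, "ty": 0, "tz": 0, "rx": 0, "ry": 0, "rz": 0},
  {"tx": 0, "ty": 0, "tz": 0, "rx": 0, "ry": 0, "rz": 0},
  {"tx": 0, "ty": 0, "tz": 0, "rx": 0, "ry": 0, "rz": 0},
  {"tx": 0, "ty": 0, "tz": 0, "rx": 0, "ry": 0, "rz": 0},
  {"tx": 0, "ty": 0, "tz": 0, "rx": 0, "ry": 0, "rz": 0},
  {"tx": 0, "ty": 0, "tz": 0, "rx": 0, "ry": 0, "rz": 0},
], fingers=0.0)

```text
t: 5.2
eef_pos: [616.8, 243.2, 100.0]
ee_rot: [0.599, 0.801, 0.001, 0.0]
contact_force: [-0.2, -0.2, 6.7]
finger_gap: 12.5
grasp_force: 62.0
```

Request:
drive_tool([
  {"tx": 0, "ty": 0, "tz": -0.01, "rx": 0, "ry": 0, "rz": 0},
  {"tx": 0, "ty": 0, "tz": -0.03, "rx": 0, "ry": 0, "rz": 0},
  {"tx": 0, "ty": 0, "tz": -0.03, "rx": 0, "ry": 0, "rz": 0},
  {"tx": 0, "ty": 0, "tz": -0.01, "rx": 0, "ry": 0, "rz": 0},
  {"tx": 0.0027, "ty": -0.031, "tz": 0, "rx": 0, "ry": 0, "rz": 0},
  {"tx": 0.0027, "ty": -0.031, "tz": 0, "rx": 0, "ry": 0, "rz": 0},
  {"tx": 0.0027, "ty": -0.031, "tz": 0, "rx": 0, "ry": 0, "rz": 0},
  {"tx": 0.0027, "ty": -0.031, "tz": 0, "rx": 0, "ry": 0, "rz": 0},
  {"tx": 0.0027, "ty": -0.031, "tz": 0, "rx": 0, "ry": 0, "rz": 0},
  {"tx": 0.0027, "ty": -0.031, "tz": 0, "rx": 0, "ry": 0, "rz": 0},
])

```text
t: 6.45
eef_pos: [431.7, 205.4, 178.7]
ee_rot: [0.599, 0.801, -0.001, -0.0]
contact_force: [-0.5, 0.0, -1.8]
finger_gap: 12.5
grasp_force: 61.0
```

Request:
drive_tool([
  {"tx": 0, "ty": 0, "tz": 0.04, "rx": 0, "ry": 0, "rz": 0},
  {"tx": 0, "ty": 0, "tz": 0.04, "rx": 0, "ry": 0, "rz": 0},
  {"tx": 0, "ty": 0, "tz": 0.03, "rx": 0, "ry": 0, "rz": 0},
  {"tx": 0, "ty": 0, "tz": 0.015, "rx": 0, "ry": 0, "rz": 0},
  {"tx": 0, "ty": 0, "tz": 0.007, "rx": 0, "ry": 0, "rz": 0},
  {"tx": 0, "ty": 0, "tz": 0, "rx": 0, "ry": 0, "rz": 0},
])

```text
t: 7.2
eef_pos: [432.9, 206.0, 47.0]
ee_rot: [0.599, 0.801, -0.0, -0.0]
contact_force: [-0.2, -0.0, -1.4]
finger_gap: 12.8
grasp_force: 60.9
```

Request:
drive_tool([
  {"tx": 0, "ty": 0, "tz": 0.003, "rx": 0, "ry": 0, "rz": 0},
  {"tx": 0, "ty": 0, "tz": 0.002, "rx": 0, "ry": 0, "rz": 0},
  {"tx": 0, "ty": 0, "tz": 0.001, "rx": 0, "ry": 0, "rz": 0},
  {"tx": 0, "ty": 0, "tz": 0, "rx": 0, "ry": 0, "rz": 0},
])

```text
t: 7.7
eef_pos: [433.9, 206.1, 42.1]
ee_rot: [0.599, 0.801, 0.001, 0.001]
contact_force: [0.6, -1.0, 8.8]
finger_gap: 12.7
grasp_force: 62.3
```

Request:
drive_tool([
  {"tx": 0, "ty": 0, "tz": 0, "rx": 0, "ry": 0, "rz": 0},
  {"tx": 0, "ty": 0, "tz": 0, "rx": 0, "ry": 0, "rz": 0},
  {"tx": 0, "ty": 0, "tz": 0, "rx": 0, "ry": 0, "rz": 0},
  {"tx": 0, "ty": 0, "tz": -0.02, "rx": 0, "ry": 0, "rz": 0},
  {"tx": 0, "ty": 0, "tz": -0.045, "rx": 0, "ry": 0, "rz": 0},
  {"tx": 0, "ty": 0, "tz": -0.045, "rx": 0, "ry": 0, "rz": 0},
  {"tx": 0, "ty": 0, "tz": -0.045, "rx": 0, "ry": 0, "rz": 0},
  {"tx": 0, "ty": 0, "tz": -0.025, "rx": 0, "ry": 0, "rz": 0},
], fingers=0.05)

```text
t: 8.7
eef_pos: [433.5, 206.2, 223.4]
ee_rot: [0.599, 0.801, 0.001, 0.0]
contact_force: [1.1, 0.1, -1.0]
finger_gap: 49.9
grasp_force: 0.0
```

Request:
drive_tool([
  {"tx": -0.0488, "ty": 0.0046, "tz": 0, "rx": 0, "ry": 0, "rz": 0},
  {"tx": -0.0488, "ty": 0.0046, "tz": 0, "rx": 0, "ry": 0, "rz": 0},
  {"tx": -0.0488, "ty": 0.0046, "tz": 0, "rx": 0, "ry": 0, "rz": 0},
  {"tx": -0.0488, "ty": 0.0046, "tz": 0, "rx": 0, "ry": 0, "rz": 0},
  {"tx": -0.0488, "ty": 0.0046, "tz": 0, "rx": 0, "ry": 0, "rz": 0},
  {"tx": -0.0488, "ty": 0.0046, "tz": 0, "rx": 0, "ry": 0, "rz": 0},
  {"tx": -0.0488, "ty": 0.0046, "tz": 0, "rx": 0, "ry": 0, "rz": 0},
  {"tx": -0.0488, "ty": 0.0046, "tz": 0, "rx": 0, "ry": 0, "rz": 0},
  {"tx": -0.0488, "ty": 0.0046, "tz": 0, "rx": 0, "ry": 0, "rz": 0},
  {"tx": -0.0488, "ty": 0.0046, "tz": 0, "rx": 0, "ry": 0, "rz": 0},
])

```text
t: 9.95
eef_pos: [615.2, -250.7, 221.0]
ee_rot: [0.599, 0.801, -0.0, -0.0]
contact_force: [0.4, -0.2, -0.8]
finger_gap: 49.9
grasp_force: 0.0
```

Request:
drive_tool([
  {"tx": 0, "ty": 0, "tz": 0, "rx": 0, "ry": 0, "rz": 0.134},
  {"tx": 0, "ty": 0, "tz": 0, "rx": 0, "ry": 0, "rz": 0},
  {"tx": 0, "ty": 0, "tz": 0, "rx": 0, "ry": 0, "rz": 0},
])

```text
t: 10.32
eef_pos: [614.9, -248.2, 221.2]
ee_rot: [0.65, 0.76, -0.0, -0.0]
contact_force: [-0.1, 0.2, -0.7]
finger_gap: 50.3
grasp_force: 0.0
```

```bash
python3 - <<'E'
from h import *
f=grab("top","top2"); g=grab("side","side2")
a=f["img"][110:290,110:310]; b=g["img"][130:310,130:330]
im=np.hstack([cv2.resize(i,(400,360),interpolation=cv2.INTER_CUBIC) for i in (a,b)])
cv2.imwrite("pics/p2.png",cv2.convertScaleAbs(im,alpha=1.8)[:,:,::-1])
W=cloud(f); hsv=cv2.cvtColor(f["img"],cv2.COLOR_RGB2HSV)
D=(W[...,2]>56)&(W[...,2]<76)&(np.hypot(W[...,0]-616,W[...,1]-243)<130)&(hsv[...,1]<110)
vs,us=np.nonzero(D); P=ray(f,np.c_[us,vs],66)
m=D.astype(np.uint8)
cs,hi=cv2.findContours(m,cv2.RETR_CCOMP,cv2.CHAIN_APPROX_NONE)
for c,h in zip(cs,hi[0]):
    if len(c)>30: Q=ray(f,c[:,0],66); print(len(c),h[3],rect(Q), cv2.fitEllipse(Q[:,:2].astype(np.float32)))
print(lidpose(f,(434,206),8))
E
```

```text
179 -1 [618.2 245.7 199.2  95.2  12.3] ((618.5170288085938, 245.60855102539062), (96.16795349121094, 202.46621704101562), 102.46705627441406)
128 0 [618.  245.  128.9  66.7  12.6] ((618.1895751953125, 244.80250549316406), (69.06476593017578, 140.80136108398438), 102.94136810302734)
34 -1 [746.5 241.8  43.3   2.7  89.9] ((745.7316284179688, -175.84213256835938), (2.660569190979004, 9688.2109375), 179.89846801757812)
{'plate': array([433.3, 206.2]), 'rect': array([4.336e+02, 2.063e+02, 1.094e+02, 1.100e+02, 3.000e-01]), 'bar': array([445. , 208.5]), 'yaw': np.float64(0.177), 'sd': array([19.2, 31.8]), 'barrect': array([475.7, 219.1, 103.6,  71.4,  17. ]), 'n': 200}
```

View pics/p2.png

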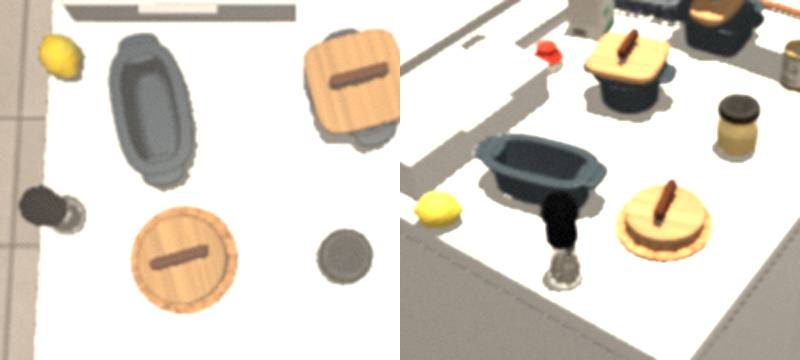

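The picture shows the round lid resting level on the mat at crop (182,258) and the empty oblong dish at crop (152,110). The top-camera pose agrees with the robot to within 1 mm.

Request:
drive_tool([
  {"tx": -0.001, "ty": 0.0008, "tz": 0.04, "rx": 0, "ry": 0, "rz": 0},
  {"tx": 0, "ty": 0, "tz": 0.035, "rx": 0, "ry": 0, "rz": 0},
  {"tx": 0, "ty": 0, "tz": 0.025, "rx": 0, "ry": 0, "rz": 0},
  {"tx": 0, "ty": 0, "tz": 0.014, "rx": 0, "ry": 0, "rz": 0},
  {"tx": 0, "ty": 0, "tz": 0.007, "rx": 0, "ry": 0, "rz": 0},
  {"tx": 0, "ty": 0, "tz": 0, "rx": 0, "ry": 0, "rz": 0},
])

```text
t: 11.18
eef_pos: [616.2, -249.9, 100.5]
ee_rot: [0.651, 0.759, 0.0, 0.0]
contact_force: [-0.8, -1.0, -0.0]
finger_gap: 50.1
grasp_force: 0.0
```

Request:
drive_tool([
  {"tx": 0, "ty": 0, "tz": 0, "rx": 0, "ry": 0, "rz": 0},
  {"tx": 0, "ty": 0, "tz": 0, "rx": 0, "ry": 0, "rz": 0},
  {"tx": 0, "ty": 0, "tz": 0, "rx": 0, "ry": 0, "rz": 0},
  {"tx": 0, "ty": 0, "tz": 0, "rx": 0, "ry": 0, "rz": 0},
  {"tx": 0, "ty": 0, "tz": 0, "rx": 0, "ry": 0, "rz": 0},
  {"tx": 0, "ty": 0, "tz": 0, "rx": 0, "ry": 0, "rz": 0},
], fingers=0.0)

```text
t: 11.92
eef_pos: [616.4, -250.1, 101.1]
ee_rot: [0.651, 0.759, 0.0, 0.001]
contact_force: [-0.7, 0.5, 6.0]
finger_gap: 12.6
grasp_force: 61.5
```

Request:
drive_tool([
  {"tx": 0, "ty": 0, "tz": -0.01, "rx": 0, "ry": 0, "rz": 0},
  {"tx": 0, "ty": 0, "tz": -0.03, "rx": 0, "ry": 0, "rz": 0},
  {"tx": 0, "ty": 0, "tz": -0.04, "rx": 0, "ry": 0, "rz": 0},
  {"tx": 0, "ty": 0, "tz": -0.04, "rx": 0, "ry": 0, "rz": 0},
  {"tx": 0, "ty": 0, "tz": -0.02, "rx": 0, "ry": 0, "rz": 0},
  {"tx": 0, "ty": 0, "tz": 0, "rx": 0, "ry": 0, "rz": 0},
  {"tx": 0, "ty": 0, "tz": 0, "rx": 0, "ry": 0, "rz": 0},
])

```text
t: 12.8
eef_pos: [615.0, -250.0, 238.6]
ee_rot: [0.651, 0.759, -0.001, -0.001]
contact_force: [0.7, -0.7, -2.9]
finger_gap: 12.3
grasp_force: 60.5
```

Request:
drive_tool([
  {"tx": 0.0489, "ty": 0.0077, "tz": 0, "rx": 0, "ry": 0, "rz": 0},
  {"tx": 0.0489, "ty": 0.0077, "tz": 0, "rx": 0, "ry": 0, "rz": 0},
  {"tx": 0.0489, "ty": 0.0077, "tz": 0, "rx": 0, "ry": 0, "rz": 0},
  {"tx": 0.0489, "ty": 0.0077, "tz": 0, "rx": 0, "ry": 0, "rz": 0},
  {"tx": 0.0489, "ty": 0.0077, "tz": 0, "rx": 0, "ry": 0, "rz": 0},
  {"tx": 0.0489, "ty": 0.0077, "tz": 0, "rx": 0, "ry": 0, "rz": 0},
  {"tx": 0.0489, "ty": 0.0077, "tz": 0, "rx": 0, "ry": 0, "rz": 0},
  {"tx": 0.0489, "ty": 0.0077, "tz": 0, "rx": 0, "ry": 0, "rz": 0},
  {"tx": 0.0489, "ty": 0.0077, "tz": 0, "rx": 0, "ry": 0, "rz": 0},
  {"tx": 0.0489, "ty": 0.0077, "tz": 0, "rx": 0, "ry": 0, "rz": 0},
])

```text
t: 14.05
eef_pos: [617.3, 246.2, 238.1]
ee_rot: [0.651, 0.759, -0.001, -0.001]
contact_force: [0.5, -0.4, -2.2]
finger_gap: 12.8
grasp_force: 60.4
```

Request:
drive_tool([
  {"tx": 0, "ty": 0, "tz": 0, "rx": 0, "ry": 0, "rz": 0.151},
  {"tx": 0, "ty": 0, "tz": 0, "rx": 0, "ry": 0, "rz": 0.151},
  {"tx": 0, "ty": 0, "tz": 0, "rx": 0, "ry": 0, "rz": 0.151},
  {"tx": 0, "ty": 0, "tz": 0, "rx": 0, "ry": 0, "rz": 0.151},
  {"tx": 0, "ty": 0, "tz": 0, "rx": 0, "ry": 0, "rz": 0.151},
  {"tx": 0, "ty": 0, "tz": 0, "rx": 0, "ry": 0, "rz": 0.151},
  {"tx": 0, "ty": 0, "tz": 0, "rx": 0, "ry": 0, "rz": 0.151},
  {"tx": 0, "ty": 0, "tz": 0, "rx": 0, "ry": 0, "rz": 0.151},
  {"tx": 0, "ty": 0, "tz": 0, "rx": 0, "ry": 0, "rz": 0.151},
  {"tx": 0, "ty": 0, "tz": 0, "rx": 0, "ry": 0, "rz": 0.151},
])

```text
t: 15.3
eef_pos: [617.2, 244.6, 238.1]
ee_rot: [0.995, 0.104, -0.002, 0.001]
contact_force: [-0.3, 0.2, -1.7]
finger_gap: 12.7
grasp_force: 60.4
```

Request:
drive_tool([
  {"tx": 0, "ty": 0, "tz": 0, "rx": 0, "ry": 0, "rz": 0},
  {"tx": 0, "ty": 0, "tz": 0, "rx": 0, "ry": 0, "rz": 0},
  {"tx": 0, "ty": 0, "tz": 0, "rx": 0, "ry": 0, "rz": 0},
])

```text
t: 15.68
eef_pos: [617.9, 244.8, 239.8]
ee_rot: [0.994, 0.107, -0.0, 0.0]
contact_force: [-0.3, 0.5, -2.4]
finger_gap: 12.9
grasp_force: 60.4
```

```bash
python3 - <<'E'
from h import *
f=grab("top","top3"); g=grab("side","side3")
# square dish mouth/rim now open
W=cloud(f); hsv=cv2.cvtColor(f["img"],cv2.COLOR_RGB2HSV)
D=(W[...,2]>58)&(W[...,2]<74)&(np.hypot(W[...,0]-616,W[...,1]+249)<130)&(hsv[...,1]<120)
cs,hi=cv2.findContours(D.astype(np.uint8),cv2.RETR_CCOMP,cv2.CHAIN_APPROX_NONE)
for c,h in zip(cs,hi[0]):
    if len(c)>30: Q=ray(f,c[:,0],66); print("sq dish",len(c),h[3],rect(Q))
s=robot.sense(); q=s["ee_rot"]; print(s["eef_pos"].round(1), 2*np.arctan2(q[1],q[0]), s["joints"].round(2))
a=f["img"][80:260,100:300]; b=g["img"][80:260,100:300]
im=np.hstack([cv2.resize(i,(400,360),interpolation=cv2.INTER_CUBIC) for i in (a,b)])
cv2.imwrite("pics/p3.png",cv2.convertScaleAbs(im,alpha=1.8)[:,:,::-1])
E
```

```text
sq dish 190 -1 [ 614.4 -251.   162.   135.7    4.6]
sq dish 144 0 [ 613.9 -250.   105.3  106.1    5.2]
[618.  244.9 240.1] 0.2137357039331145 [-0.4   0.52 -0.09  1.73  0.06  0.89 -1.88]
```

View pics/p3.png

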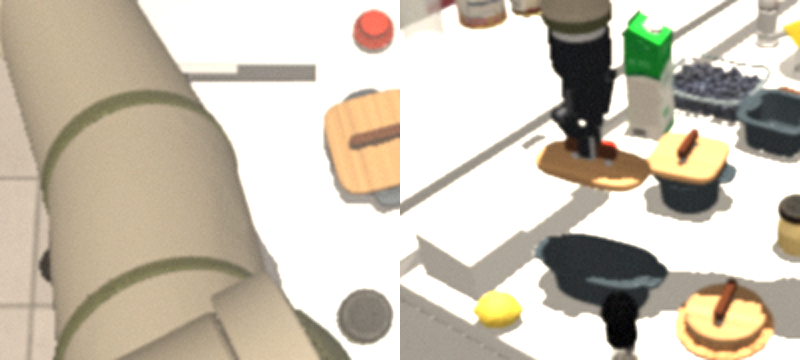

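Request:
drive_tool([
  {"tx": -0.001, "ty": 0, "tz": 0.04, "rx": 0, "ry": 0, "rz": 0},
  {"tx": 0, "ty": 0, "tz": 0.045, "rx": 0, "ry": 0, "rz": 0},
  {"tx": 0, "ty": 0, "tz": 0.03, "rx": 0, "ry": 0, "rz": 0},
  {"tx": 0, "ty": 0, "tz": 0.014, "rx": 0, "ry": 0, "rz": 0},
  {"tx": 0, "ty": 0, "tz": 0.006, "rx": 0, "ry": 0, "rz": 0},
  {"tx": 0, "ty": 0, "tz": 0, "rx": 0, "ry": 0, "rz": 0},
  {"tx": 0, "ty": 0, "tz": 0, "rx": 0, "ry": 0, "rz": 0},
])

```text
t: 16.65
eef_pos: [617.7, 245.1, 106.4]
ee_rot: [0.994, 0.106, 0.001, -0.0]
contact_force: [0.3, -0.1, -2.5]
finger_gap: 12.7
grasp_force: 60.4
```

Request:
drive_tool([
  {"tx": 0, "ty": 0, "tz": 0.004, "rx": 0, "ry": 0, "rz": 0},
  {"tx": 0, "ty": 0, "tz": 0.003, "rx": 0, "ry": 0, "rz": 0},
  {"tx": 0, "ty": 0, "tz": 0.001, "rx": 0, "ry": 0, "rz": 0},
  {"tx": 0, "ty": 0, "tz": 0, "rx": 0, "ry": 0, "rz": 0},
])

```text
t: 17.15
eef_pos: [617.0, 244.7, 97.1]
ee_rot: [0.994, 0.106, -0.0, 0.0]
contact_force: [0.2, 0.3, -1.9]
finger_gap: 12.3
grasp_force: 60.4
```

Already 4 mm below the rim with no contact, so the plug is in the mouth.

Request:
drive_tool([
  {"tx": 0, "ty": 0, "tz": 0.003, "rx": 0, "ry": 0, "rz": 0},
  {"tx": 0, "ty": 0, "tz": 0.003, "rx": 0, "ry": 0, "rz": 0},
  {"tx": 0, "ty": 0, "tz": 0.003, "rx": 0, "ry": 0, "rz": 0},
  {"tx": 0, "ty": 0, "tz": 0.002, "rx": 0, "ry": 0, "rz": 0},
  {"tx": 0, "ty": 0, "tz": 0, "rx": 0, "ry": 0, "rz": 0},
])

```text
t: 17.77
eef_pos: [617.0, 244.9, 87.1]
ee_rot: [0.994, 0.106, 0.0, -0.0]
contact_force: [-2.7, -0.8, 5.4]
finger_gap: 12.4
grasp_force: 61.6
```

Request:
drive_tool([
  {"tx": 0, "ty": 0, "tz": 0, "rx": 0, "ry": 0, "rz": 0},
  {"tx": 0, "ty": 0, "tz": 0, "rx": 0, "ry": 0, "rz": 0},
  {"tx": 0, "ty": 0, "tz": 0, "rx": 0, "ry": 0, "rz": 0},
  {"tx": 0, "ty": 0, "tz": -0.02, "rx": 0, "ry": 0, "rz": 0},
  {"tx": 0, "ty": 0, "tz": -0.04, "rx": 0, "ry": 0, "rz": 0},
  {"tx": 0, "ty": 0, "tz": -0.05, "rx": 0, "ry": 0, "rz": 0},
  {"tx": 0, "ty": 0, "tz": -0.028, "rx": 0, "ry": 0, "rz": 0},
], fingers=0.05)

```text
t: 18.65
eef_pos: [617.9, 245.2, 228.5]
ee_rot: [0.994, 0.106, 0.002, -0.001]
contact_force: [0.2, -0.2, -0.7]
finger_gap: 50.2
grasp_force: 0.0
```

Request:
drive_tool([
  {"tx": -0.0043, "ty": 0.0427, "tz": 0, "rx": 0, "ry": 0, "rz": 0},
  {"tx": -0.0043, "ty": 0.0427, "tz": 0, "rx": 0, "ry": 0, "rz": 0},
  {"tx": -0.0043, "ty": 0.0427, "tz": 0, "rx": 0, "ry": 0, "rz": 0},
  {"tx": -0.0043, "ty": 0.0427, "tz": 0, "rx": 0, "ry": 0, "rz": 0},
  {"tx": -0.0043, "ty": 0.0427, "tz": 0, "rx": 0, "ry": 0, "rz": 0},
  {"tx": -0.0043, "ty": 0.0427, "tz": 0, "rx": 0, "ry": 0, "rz": 0},
])

```text
t: 19.4
eef_pos: [646.2, -12.5, 225.9]
ee_rot: [0.994, 0.106, 0.001, 0.0]
contact_force: [0.5, 0.4, -1.1]
finger_gap: 49.6
grasp_force: 0.0
```

Request:
drive_tool([
  {"tx": 0, "ty": 0, "tz": 0, "rx": 0, "ry": 0, "rz": -0.18},
  {"tx": 0, "ty": 0, "tz": 0, "rx": 0, "ry": 0, "rz": -0.18},
  {"tx": 0, "ty": 0, "tz": 0, "rx": 0, "ry": 0, "rz": -0.18},
  {"tx": 0, "ty": 0, "tz": 0, "rx": 0, "ry": 0, "rz": -0.18},
  {"tx": 0, "ty": 0, "tz": 0, "rx": 0, "ry": 0, "rz": -0.18},
  {"tx": 0, "ty": 0, "tz": 0, "rx": 0, "ry": 0, "rz": -0.18},
  {"tx": 0, "ty": 0, "tz": 0, "rx": 0, "ry": 0, "rz": -0.18},
  {"tx": 0, "ty": 0, "tz": 0, "rx": 0, "ry": 0, "rz": -0.18},
  {"tx": 0, "ty": 0, "tz": 0, "rx": 0, "ry": 0, "rz": -0.18},
  {"tx": 0, "ty": 0, "tz": 0, "rx": 0, "ry": 0, "rz": 0},
])

```text
t: 20.65
eef_pos: [646.1, -11.5, 225.3]
ee_rot: [0.609, 0.793, 0.0, 0.0]
contact_force: [-0.4, -0.0, -0.1]
finger_gap: 50.2
grasp_force: 0.0
```

```bash
python3 - <<'E'
from h import *
f=grab("top","top4"); g=grab("side","side4")
print(lidpose(f,(618,245),52)); 
W=cloud(f); 
P=W[(np.hypot(W[...,0]-618,W[...,1]-245)<32)]; print("z plate", np.median(P[(P[:,2]<90),2]))
s=robot.sense(); q=s["ee_rot"]; print(s["eef_pos"].round(1), 2*np.arctan2(q[1],q[0]))
a=f["img"][80:260,100:300]; b=g["img"][80:260,130:330]
im=np.hstack([cv2.resize(i,(400,360),interpolation=cv2.INTER_CUBIC) for i in (a,b)])
cv2.imwrite("pics/p4.png",cv2.convertScaleAbs(im,alpha=1.8)[:,:,::-1])
E
```

```text
{'plate': array([616. , 243.8]), 'rect': array([615. , 243.2, 186.2,  93.5,  12.2]), 'bar': array([615.9, 242.4]), 'yaw': np.float64(0.219), 'sd': array([ 4.1, 20.6]), 'barrect': array([616.1, 242.4,  71.3,  14.5,  12.7]), 'n': 172}
z plate 77.27684101612674
[646.  -11.4 225. ] 1.828206276957648
```

View pics/p4.png

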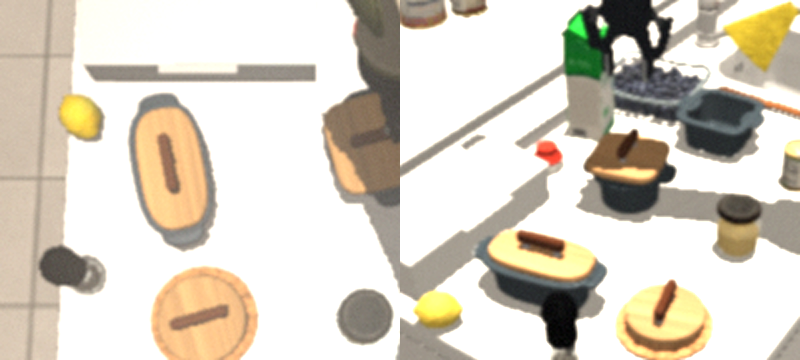

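The picture shows the oblong lid flush in its dish at crop (168,165) of the top view, with its plate at z≈77. The gripper is over the square lid.

Request:
drive_tool([
  {"tx": 0, "ty": 0, "tz": 0.04, "rx": 0, "ry": 0, "rz": -0.008},
  {"tx": 0, "ty": 0, "tz": 0.04, "rx": 0, "ry": 0, "rz": 0},
  {"tx": 0, "ty": 0, "tz": 0.025, "rx": 0, "ry": 0, "rz": 0},
  {"tx": 0, "ty": 0, "tz": 0.014, "rx": 0, "ry": 0, "rz": 0},
  {"tx": 0, "ty": 0, "tz": 0.006, "rx": 0, "ry": 0, "rz": 0},
  {"tx": 0, "ty": 0, "tz": 0, "rx": 0, "ry": 0, "rz": 0},
])

```text
t: 21.5
eef_pos: [646.3, -10.9, 99.7]
ee_rot: [0.606, 0.796, 0.0, 0.0]
contact_force: [0.1, 1.0, -0.1]
finger_gap: 49.9
grasp_force: 0.0
```

Request:
drive_tool([
  {"tx": 0, "ty": 0, "tz": 0, "rx": 0, "ry": 0, "rz": 0},
  {"tx": 0, "ty": 0, "tz": 0, "rx": 0, "ry": 0, "rz": 0},
  {"tx": 0, "ty": 0, "tz": 0, "rx": 0, "ry": 0, "rz": 0},
  {"tx": 0, "ty": 0, "tz": 0, "rx": 0, "ry": 0, "rz": 0},
  {"tx": 0, "ty": 0, "tz": 0, "rx": 0, "ry": 0, "rz": 0},
  {"tx": 0, "ty": 0, "tz": 0, "rx": 0, "ry": 0, "rz": 0},
], fingers=0.0)

```text
t: 22.25
eef_pos: [646.8, -11.0, 100.2]
ee_rot: [0.606, 0.796, 0.001, 0.001]
contact_force: [0.4, -0.3, 6.4]
finger_gap: 12.7
grasp_force: 59.4
```

Request:
drive_tool([
  {"tx": 0, "ty": 0, "tz": -0.01, "rx": 0, "ry": 0, "rz": 0},
  {"tx": 0, "ty": 0, "tz": -0.03, "rx": 0, "ry": 0, "rz": 0},
  {"tx": 0, "ty": 0, "tz": -0.04, "rx": 0, "ry": 0, "rz": 0},
  {"tx": 0, "ty": 0, "tz": -0.02, "rx": 0, "ry": 0, "rz": 0},
  {"tx": 0, "ty": 0, "tz": 0, "rx": 0, "ry": 0, "rz": 0},
  {"tx": 0, "ty": 0, "tz": 0, "rx": 0, "ry": 0, "rz": 0},
])

```text
t: 23.0
eef_pos: [645.1, -11.4, 197.9]
ee_rot: [0.606, 0.796, -0.001, -0.001]
contact_force: [-0.0, 0.4, -2.8]
finger_gap: 13.0
grasp_force: 58.8
```

Request:
drive_tool([
  {"tx": -0.0445, "ty": -0.0187, "tz": 0, "rx": 0, "ry": 0, "rz": 0},
  {"tx": -0.0445, "ty": -0.0187, "tz": 0, "rx": 0, "ry": 0, "rz": 0},
  {"tx": -0.0445, "ty": -0.0187, "tz": 0, "rx": 0, "ry": 0, "rz": 0},
  {"tx": -0.0445, "ty": -0.0187, "tz": 0, "rx": 0, "ry": 0, "rz": 0},
  {"tx": -0.0445, "ty": -0.0187, "tz": 0, "rx": 0, "ry": 0, "rz": 0},
  {"tx": 0, "ty": 0, "tz": 0, "rx": 0, "ry": 0, "rz": 0.09},
  {"tx": 0, "ty": 0, "tz": 0, "rx": 0, "ry": 0, "rz": 0.093},
  {"tx": 0, "ty": 0, "tz": 0, "rx": 0, "ry": 0, "rz": 0},
  {"tx": 0, "ty": 0, "tz": 0, "rx": 0, "ry": 0, "rz": 0},
])

```text
t: 24.12
eef_pos: [614.9, -250.1, 198.3]
ee_rot: [0.675, 0.738, -0.0, -0.001]
contact_force: [-0.1, 0.0, -1.2]
finger_gap: 12.7
grasp_force: 58.8
```

```bash
python3 - <<'E'
from h import *
s=robot.sense(); q=s["ee_rot"]; th=2*np.arctan2(q[1],q[0]); print(s["eef_pos"].round(1), th)
f=grab("top","top5")
W=cloud(f); hsv=cv2.cvtColor(f["img"],cv2.COLOR_RGB2HSV)
D=(W[...,2]>58)&(W[...,2]<74)&(np.hypot(W[...,0]-645,W[...,1]+11)<115)&(hsv[...,1]<120)
cs,hi=cv2.findContours(D.astype(np.uint8),cv2.RETR_CCOMP,cv2.CHAIN_APPROX_NONE)
for c,h in zip(cs,hi[0]):
    if len(c)>30: Q=ray(f,c[:,0],66); print("round dish",len(c),h[3],rect(Q),cv2.fitEllipse(Q[:,:2].astype(np.float32)))
# refit square dish from top3 with straight edges of mouth
f=load("top3.npz"); W=cloud(f); hsv=cv2.cvtColor(f["img"],cv2.COLOR_RGB2HSV)
D=(W[...,2]>58)&(W[...,2]<74)&(np.hypot(W[...,0]-616,W[...,1]+249)<130)&(hsv[...,1]<120)
cs,hi=cv2.findContours(D.astype(np.uint8),cv2.RETR_CCOMP,cv2.CHAIN_APPROX_NONE)
for c,h in zip(cs,hi[0]):
    if len(c)<60: continue
    Q=ray(f,c[:,0],66)[:,:2]; a=.09; R=np.array([[np.cos(a),np.sin(a)],[-np.sin(a),np.cos(a)]]); d=(Q-[614.2,-250.5])@R.T
    for ax in (0,1):
        for s in (1,-1):
            k=(abs(d[:,1-ax])<36)&(d[:,ax]*s>30)
            if k.sum()>5:
                p=np.polyfit(d[k,1-ax],d[k,ax],1); print(h[3],"axis",ax,s,"slope",p[0].round(3),"off",p[1].round(1),k.sum(),np.abs(np.polyval(p,d[k,1-ax])-d[k,ax]).max().round(1))
E
```

```text
[ 614.9 -250.1  198.3] 1.6602734953425093
round dish 154 -1 [646.  -13.9 127.2 136.4  68.1] ((646.5205078125, -14.189702033996582), (120.71480560302734, 146.5431365966797), 109.52300262451172)
round dish 110 0 [645.7 -13.9  85.7  98.2  18. ] ((645.7853393554688, -13.665471076965332), (86.8695297241211, 99.89573669433594), 18.362266540527344)
-1 axis 0 1 slope -0.013 off 74.8 30 9.1
-1 axis 0 -1 slope -0.006 off -74.0 33 9.4
-1 axis 1 1 slope 0.003 off 65.9 28 1.3
-1 axis 1 -1 slope -0.0 off -67.3 28 1.2
0 axis 0 1 slope -0.0 off 46.8 29 5.6
0 axis 0 -1 slope -0.01 off -47.3 30 5.9
0 axis 1 1 slope 0.013 off 52.1 29 1.4
0 axis 1 -1 slope 0.015 off -50.6 28 1.9
```

Request:
drive_tool([
  {"tx": 0, "ty": 0, "tz": 0.04, "rx": 0, "ry": 0, "rz": 0},
  {"tx": 0, "ty": 0, "tz": 0.035, "rx": 0, "ry": 0, "rz": 0},
  {"tx": 0, "ty": 0, "tz": 0.012, "rx": 0, "ry": 0, "rz": 0},
  {"tx": 0, "ty": 0, "tz": 0.007, "rx": 0, "ry": 0, "rz": 0},
  {"tx": 0, "ty": 0, "tz": 0.004, "rx": 0, "ry": 0, "rz": 0},
  {"tx": 0, "ty": 0, "tz": 0.003, "rx": 0, "ry": 0, "rz": 0},
  {"tx": 0, "ty": 0, "tz": 0, "rx": 0, "ry": 0, "rz": 0},
  {"tx": 0, "ty": 0, "tz": 0, "rx": 0, "ry": 0, "rz": 0},
])

```text
t: 25.18
eef_pos: [615.4, -250.5, 98.7]
ee_rot: [0.676, 0.737, 0.0, 0.0]
contact_force: [0.2, 0.2, -2.0]
finger_gap: 12.5
grasp_force: 58.7
```

Request:
drive_tool([
  {"tx": 0, "ty": -0.001, "tz": 0.003, "rx": 0, "ry": 0, "rz": 0},
  {"tx": 0, "ty": 0, "tz": 0.003, "rx": 0, "ry": 0, "rz": 0},
  {"tx": 0, "ty": 0, "tz": 0.003, "rx": 0, "ry": 0, "rz": 0},
  {"tx": 0, "ty": 0, "tz": 0.003, "rx": 0, "ry": 0, "rz": 0},
  {"tx": 0, "ty": 0, "tz": 0.001, "rx": 0, "ry": 0, "rz": 0},
  {"tx": 0, "ty": 0, "tz": 0, "rx": 0, "ry": 0, "rz": 0},
])

```text
t: 25.92
eef_pos: [614.2, -250.5, 86.2]
ee_rot: [0.676, 0.737, -0.0, 0.0]
contact_force: [-2.5, 0.5, 8.6]
finger_gap: 12.6
grasp_force: 60.3
```

Request:
drive_tool([
  {"tx": 0, "ty": 0, "tz": 0, "rx": 0, "ry": 0, "rz": 0},
  {"tx": 0, "ty": 0, "tz": 0, "rx": 0, "ry": 0, "rz": 0},
  {"tx": 0, "ty": 0, "tz": 0, "rx": 0, "ry": 0, "rz": 0},
  {"tx": 0, "ty": 0, "tz": -0.02, "rx": 0, "ry": 0, "rz": 0},
  {"tx": 0, "ty": 0, "tz": -0.04, "rx": 0, "ry": 0, "rz": 0},
  {"tx": 0, "ty": 0, "tz": -0.05, "rx": 0, "ry": 0, "rz": 0},
  {"tx": 0, "ty": 0, "tz": -0.03, "rx": 0, "ry": 0, "rz": 0},
], fingers=0.05)

```text
t: 26.8
eef_pos: [615.0, -250.5, 229.4]
ee_rot: [0.676, 0.737, 0.001, 0.002]
contact_force: [-0.0, -0.2, -0.6]
finger_gap: 50.3
grasp_force: 0.0
```

Request:
drive_tool([
  {"tx": 0.047, "ty": -0.014, "tz": 0, "rx": 0, "ry": 0, "rz": 0},
  {"tx": 0.047, "ty": -0.014, "tz": 0, "rx": 0, "ry": 0, "rz": 0},
  {"tx": 0.047, "ty": -0.014, "tz": 0, "rx": 0, "ry": 0, "rz": 0},
  {"tx": 0.047, "ty": -0.014, "tz": 0, "rx": 0, "ry": 0, "rz": 0},
  {"tx": 0.047, "ty": -0.014, "tz": 0, "rx": 0, "ry": 0, "rz": 0},
  {"tx": 0.047, "ty": -0.014, "tz": 0, "rx": 0, "ry": 0, "rz": 0},
  {"tx": 0.047, "ty": -0.014, "tz": 0, "rx": 0, "ry": 0, "rz": 0},
  {"tx": 0.047, "ty": -0.014, "tz": 0, "rx": 0, "ry": 0, "rz": 0},
  {"tx": 0.047, "ty": -0.014, "tz": 0, "rx": 0, "ry": 0, "rz": 0},
  {"tx": 0.047, "ty": -0.014, "tz": 0, "rx": 0, "ry": 0, "rz": 0},
])

```text
t: 28.05
eef_pos: [433.4, 207.1, 226.6]
ee_rot: [0.676, 0.737, 0.001, 0.001]
contact_force: [0.1, 0.6, 0.6]
finger_gap: 50.0
grasp_force: 0.0
```

Request:
drive_tool([
  {"tx": 0, "ty": 0, "tz": 0, "rx": 0, "ry": 0, "rz": -0.1},
  {"tx": 0, "ty": 0, "tz": 0, "rx": 0, "ry": 0, "rz": -0.1},
  {"tx": 0, "ty": 0, "tz": 0, "rx": 0, "ry": 0, "rz": 0},
  {"tx": 0, "ty": 0, "tz": 0, "rx": 0, "ry": 0, "rz": 0},
])

```text
t: 28.55
eef_pos: [434.1, 205.4, 225.8]
ee_rot: [0.6, 0.8, 0.0, 0.0]
contact_force: [0.4, -0.5, 0.2]
finger_gap: 50.3
grasp_force: 0.0
```

```bash
python3 - <<'E'
from h import *
f=grab("top","top6"); g=grab("side","side6")
print("sq",lidpose(f,(614,-250),52,75)); W=cloud(f)
P=W[(np.hypot(W[...,0]-614,W[...,1]+250)<45)]; print("z plate", np.median(P[(P[:,2]<90),2]))
print("round on mat",lidpose(load("top4.npz"),(434,206),8,70))
s=robot.sense(); q=s["ee_rot"]; print(s["eef_pos"].round(1), 2*np.arctan2(q[1],q[0]))
a=f["img"][90:270,240:440]; b=g["img"][80:260,170:370]
im=np.hstack([cv2.resize(i,(400,360),interpolation=cv2.INTER_CUBIC) for i in (a,b)])
cv2.imwrite("pics/p6.png",cv2.convertScaleAbs(im,alpha=1.8)[:,:,::-1])
E
```

```text
sq {'plate': array([ 611.6, -247.8]), 'rect': array([ 611.3, -248.1,  147.4,  133.9,    7.7]), 'bar': array([ 612.8, -249.7]), 'yaw': np.float64(-1.482), 'sd': array([ 4.2, 20.8]), 'barrect': array([ 612.7, -249.8,   14.8,   72.1,    4.9]), 'n': 182}
z plate 77.99488732907157
round on mat {'plate': array([433.3, 206.2]), 'rect': array([4.336e+02, 2.063e+02, 1.094e+02, 1.100e+02, 3.000e-01]), 'bar': array([433.3, 205.7]), 'yaw': np.float64(-1.294), 'sd': array([ 4.2, 20.5]), 'barrect': array([433. , 206.1,  14.4,  71.5,  16.2]), 'n': 172}
[434.  205.3 225.6] 1.855967198938925
```

View pics/p6.png

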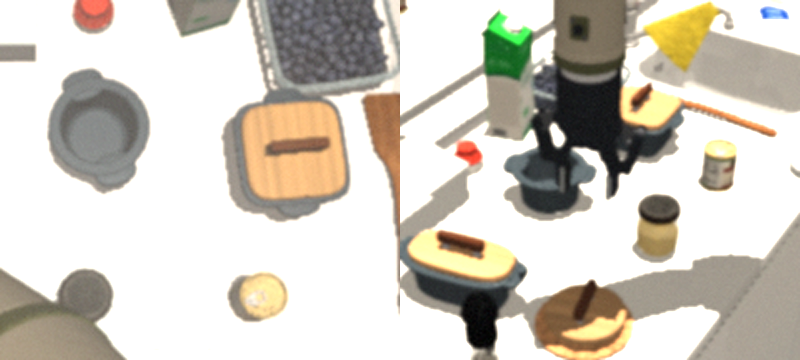

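The square lid sits flush on the square dish (crop (295,150), plate z≈78), the round dish stands empty at crop (100,130), and the gripper is over the round lid on the mat.

Request:
drive_tool([
  {"tx": 0.0007, "ty": -0.0005, "tz": 0.045, "rx": 0, "ry": 0, "rz": 0},
  {"tx": 0, "ty": 0, "tz": 0.045, "rx": 0, "ry": 0, "rz": 0},
  {"tx": 0, "ty": 0, "tz": 0.045, "rx": 0, "ry": 0, "rz": 0},
  {"tx": 0, "ty": 0, "tz": 0.025, "rx": 0, "ry": 0, "rz": 0},
  {"tx": 0, "ty": 0, "tz": 0.014, "rx": 0, "ry": 0, "rz": 0},
  {"tx": 0, "ty": 0, "tz": 0.008, "rx": 0, "ry": 0, "rz": 0},
  {"tx": 0, "ty": 0, "tz": 0, "rx": 0, "ry": 0, "rz": 0},
])

```text
t: 29.52
eef_pos: [433.2, 206.1, 43.1]
ee_rot: [0.599, 0.801, -0.0, -0.0]
contact_force: [-0.2, 0.4, 0.1]
finger_gap: 49.7
grasp_force: 0.0
```

Request:
drive_tool([
  {"tx": 0, "ty": 0, "tz": 0, "rx": 0, "ry": 0, "rz": 0},
  {"tx": 0, "ty": 0, "tz": 0, "rx": 0, "ry": 0, "rz": 0},
  {"tx": 0, "ty": 0, "tz": 0, "rx": 0, "ry": 0, "rz": 0},
  {"tx": 0, "ty": 0, "tz": 0, "rx": 0, "ry": 0, "rz": 0},
  {"tx": 0, "ty": 0, "tz": 0, "rx": 0, "ry": 0, "rz": 0},
  {"tx": 0, "ty": 0, "tz": 0, "rx": 0, "ry": 0, "rz": 0},
], fingers=0.0)

```text
t: 30.28
eef_pos: [433.7, 206.1, 43.9]
ee_rot: [0.599, 0.801, 0.001, 0.0]
contact_force: [0.1, -0.4, 7.8]
finger_gap: 12.4
grasp_force: 59.0
```

Request:
drive_tool([
  {"tx": 0, "ty": 0, "tz": -0.01, "rx": 0, "ry": 0, "rz": 0},
  {"tx": 0, "ty": 0, "tz": -0.03, "rx": 0, "ry": 0, "rz": 0},
  {"tx": 0, "ty": 0, "tz": -0.045, "rx": 0, "ry": 0, "rz": 0},
  {"tx": 0, "ty": 0, "tz": -0.045, "rx": 0, "ry": 0, "rz": 0},
  {"tx": 0, "ty": 0, "tz": -0.03, "rx": 0, "ry": 0, "rz": 0},
  {"tx": 0, "ty": 0, "tz": -0.015, "rx": 0, "ry": 0, "rz": 0},
  {"tx": 0, "ty": 0, "tz": 0, "rx": 0, "ry": 0, "rz": 0},
])

```text
t: 31.15
eef_pos: [433.4, 205.8, 218.8]
ee_rot: [0.599, 0.801, 0.0, 0.0]
contact_force: [-0.2, -0.6, -2.8]
finger_gap: 12.4
grasp_force: 59.0
```

Request:
drive_tool([
  {"tx": -0.0387, "ty": 0.0203, "tz": 0, "rx": 0, "ry": 0, "rz": 0},
  {"tx": -0.0387, "ty": 0.0203, "tz": 0, "rx": 0, "ry": 0, "rz": 0},
  {"tx": -0.0387, "ty": 0.0203, "tz": 0, "rx": 0, "ry": 0, "rz": 0},
  {"tx": -0.0387, "ty": 0.0203, "tz": 0, "rx": 0, "ry": 0, "rz": 0},
  {"tx": -0.0387, "ty": 0.0203, "tz": 0, "rx": 0, "ry": 0, "rz": 0},
  {"tx": -0.0387, "ty": 0.0203, "tz": 0, "rx": 0, "ry": 0, "rz": 0},
  {"tx": -0.0387, "ty": 0.0203, "tz": 0, "rx": 0, "ry": 0, "rz": 0},
  {"tx": 0, "ty": 0, "tz": 0, "rx": 0, "ry": 0, "rz": 0},
  {"tx": 0, "ty": 0, "tz": 0, "rx": 0, "ry": 0, "rz": 0},
])

```text
t: 32.28
eef_pos: [645.1, -13.1, 216.4]
ee_rot: [0.599, 0.801, -0.001, -0.001]
contact_force: [-0.8, 0.7, -1.8]
finger_gap: 12.8
grasp_force: 59.0
```

Request:
drive_tool([
  {"tx": 0, "ty": 0, "tz": 0.045, "rx": 0, "ry": 0, "rz": 0},
  {"tx": 0, "ty": 0, "tz": 0.04, "rx": 0, "ry": 0, "rz": 0},
  {"tx": 0, "ty": 0, "tz": 0.018, "rx": 0, "ry": 0, "rz": 0},
  {"tx": 0, "ty": 0, "tz": 0.009, "rx": 0, "ry": 0, "rz": 0},
  {"tx": 0, "ty": 0, "tz": 0, "rx": 0, "ry": 0, "rz": 0},
  {"tx": 0, "ty": 0, "tz": 0, "rx": 0, "ry": 0, "rz": 0},
])

```text
t: 33.02
eef_pos: [646.9, -13.4, 107.5]
ee_rot: [0.599, 0.801, 0.001, 0.001]
contact_force: [-0.8, 0.3, -2.1]
finger_gap: 12.4
grasp_force: 58.9
```

Request:
drive_tool([
  {"tx": 0, "ty": -0.0005, "tz": 0.004, "rx": 0, "ry": 0, "rz": 0},
  {"tx": 0, "ty": 0, "tz": 0.003, "rx": 0, "ry": 0, "rz": 0},
  {"tx": 0, "ty": 0, "tz": 0.003, "rx": 0, "ry": 0, "rz": 0},
  {"tx": 0, "ty": 0, "tz": 0, "rx": 0, "ry": 0, "rz": 0},
])

```text
t: 33.52
eef_pos: [645.5, -13.7, 95.9]
ee_rot: [0.599, 0.801, -0.0, -0.0]
contact_force: [0.4, -0.6, -2.1]
finger_gap: 12.8
grasp_force: 59.0
```

Request:
drive_tool([
  {"tx": 0, "ty": 0, "tz": 0.003, "rx": 0, "ry": 0, "rz": 0},
  {"tx": 0, "ty": 0, "tz": 0.003, "rx": 0, "ry": 0, "rz": 0},
  {"tx": 0, "ty": 0, "tz": 0.002, "rx": 0, "ry": 0, "rz": 0},
  {"tx": 0, "ty": 0, "tz": 0.001, "rx": 0, "ry": 0, "rz": 0},
  {"tx": 0, "ty": 0, "tz": 0, "rx": 0, "ry": 0, "rz": 0},
])

```text
t: 34.15
eef_pos: [645.7, -13.7, 88.0]
ee_rot: [0.599, 0.801, -0.0, 0.0]
contact_force: [-2.8, -0.9, 7.1]
finger_gap: 12.8
grasp_force: 60.2
```

Request:
drive_tool([
  {"tx": 0, "ty": 0, "tz": 0, "rx": 0, "ry": 0, "rz": 0},
  {"tx": 0, "ty": 0, "tz": 0, "rx": 0, "ry": 0, "rz": 0},
  {"tx": 0, "ty": 0, "tz": 0, "rx": 0, "ry": 0, "rz": 0},
  {"tx": 0, "ty": 0, "tz": -0.02, "rx": 0, "ry": 0, "rz": 0},
  {"tx": 0, "ty": 0, "tz": -0.04, "rx": 0, "ry": 0, "rz": 0},
  {"tx": 0, "ty": 0, "tz": -0.05, "rx": 0, "ry": 0, "rz": 0},
  {"tx": 0, "ty": 0, "tz": -0.03, "rx": 0, "ry": 0, "rz": 0},
], fingers=0.05)

```text
t: 35.02
eef_pos: [646.4, -13.2, 231.3]
ee_rot: [0.599, 0.801, 0.001, 0.001]
contact_force: [0.2, -0.2, -0.6]
finger_gap: 50.1
grasp_force: 0.0
```

Request:
drive_tool([
  {"tx": -0.04, "ty": -0.03, "tz": 0, "rx": 0, "ry": 0, "rz": 0},
  {"tx": -0.04, "ty": -0.03, "tz": 0, "rx": 0, "ry": 0, "rz": 0},
  {"tx": -0.04, "ty": -0.03, "tz": 0, "rx": 0, "ry": 0, "rz": 0},
  {"tx": -0.04, "ty": -0.02, "tz": 0, "rx": 0, "ry": 0, "rz": 0},
  {"tx": -0.04, "ty": -0.01, "tz": 0, "rx": 0, "ry": 0, "rz": 0},
  {"tx": -0.04, "ty": 0, "tz": 0, "rx": 0, "ry": 0, "rz": 0},
  {"tx": -0.04, "ty": 0, "tz": 0, "rx": 0, "ry": 0, "rz": 0},
  {"tx": -0.04, "ty": 0, "tz": 0, "rx": 0, "ry": 0, "rz": 0},
  {"tx": -0.03, "ty": 0, "tz": 0, "rx": 0, "ry": 0, "rz": 0},
  {"tx": 0, "ty": 0, "tz": 0, "rx": 0, "ry": 0, "rz": 0},
])

```text
t: 36.28
eef_pos: [629.4, -386.2, 228.0]
ee_rot: [0.6, 0.8, -0.0, 0.0]
contact_force: [-0.6, 0.7, 0.3]
finger_gap: 50.3
grasp_force: 0.0
```

```bash
python3 - <<'E'
from h import *
f=grab("top","top7"); g=grab("side","side7"); W=cloud(f); hsv=cv2.cvtColor(f["img"],cv2.COLOR_RGB2HSV)
for n,xy in dict(oblong=(617,244),square=(614,-250),round=(646,-14)).items():
    near=np.hypot(W[...,0]-xy[0],W[...,1]-xy[1])<120
    wood=near&(hsv[...,0]>5)&(hsv[...,0]<25)&(hsv[...,1]>90)&(hsv[...,2]>60)&(W[...,2]>60)
    pl=wood&(W[...,2]<88); P=W[pl]; A=np.c_[P[:,:2]-P[:,:2].mean(0),np.ones(len(P))]; c=np.linalg.lstsq(A,P[:,2],rcond=None)[0]
    vs,us=np.nonzero(wood); Q=ray(f,np.c_[us,vs],78)
    D=near&(hsv[...,1]<120)&(W[...,2]>58)&(W[...,2]<74); vs,us=np.nonzero(D|pl); R=ray(f,np.c_[us,vs],66)
    print(n,"lid",rect(Q),"dish",rect(R),"z",c[2].round(1),"tilt",c[:2].round(3))
print(robot.sense()["eef_pos"])
a=f["img"][90:270,110:430]; b=g["img"][80:280,110:380]
cv2.imwrite("pics/p7t.png",np.vstack([cv2.convertScaleAbs(cv2.resize(i,(520,293),interpolation=cv2.INTER_CUBIC),alpha=1.8) for i in (a,b)])[:,:,::-1])
E
```

```text
oblong lid [615.3 242.  153.9  78.5  12.4] dish [618.4 245.7 198.7  95.2  12.3] z 77.2 tilt [0.003 0.003]
square lid [ 612.3 -251.1  119.5  119.5    4.7] dish [ 616.  -251.   165.5  135.6    5.8] z 77.9 tilt [0.004 0.004]
round lid [643.1 -13.3 107.9 106.8  44.1] dish [646.  -13.9 127.2 136.4  68.1] z 77.7 tilt [0.005 0.005]
[ 629.6187196  -382.61388925  228.05831276]
```

View pics/p7t.png

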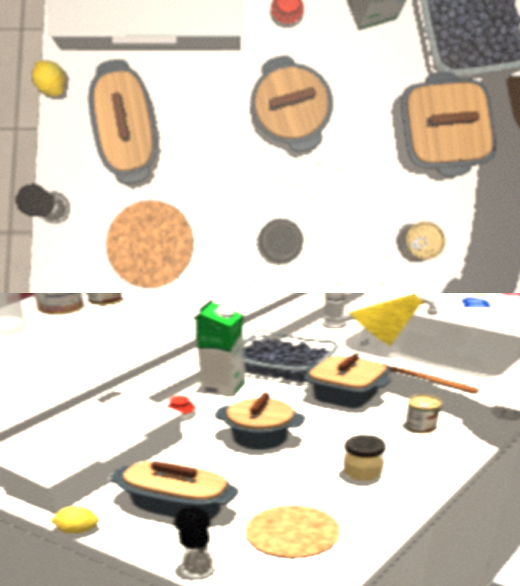

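All three lids lie flat on their own dishes (plate z≈77–78, tilt ≤0.007 rad), the jar, tin and mill stand undisturbed, and the arm is clear of everything.

```bash
python3 -c "
from bench import robot
print(robot.close_job())"
```

```text
the job is handed in; nothing more can be done
None
```

The job is handed in: all three lids are seated flat on their own dishes by my last camera check, with the jar, tin and mill still standing; the judging result was not shown.

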